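# Re-set a test regulator: back to its stop, then up to the red mark

## Robot

A 7-joint arm with a two-finger parallel gripper is mounted at the origin on the work surface. World frame = base frame: x ahead of the robot, y to its left, z up, the work surface at z = 0. Lengths are in m, angles in rad, forces in N, time in s.
With the tool pointing down it reaches from about 0.35 to 0.9 m from the base axis. Payload 8.1 kg.
Tool frame: the origin (TCP) lies between the finger pads; the fingertips stand ahead of it and the grasp point (between the pads) is the TCP (arm.nose_length is the z of the fingertips in the tool frame, in m); z points along the fingers, y is the line along which they close (so a half turn about z gives the same grasp; the last joint's range is limited). The gripper opens to 92 mm and grips with 3 to 60 N. Pads are 19 mm wide; open, the fingers measure 130 mm over their backs; the gripper's body (75 mm by 190 mm) begins 47 mm behind the grasp point.
Start: joints at [-1.378, 0.434, 0.025, 1.573, -0.012, 1.134, -0.075], TCP at [0.182, 0.598, 0.246] pointing down, gripper open.
Joint ranges: [-2.62, 2.62], [-0.44, 2.09], [-1.27, 1.32], [0.08, 2.57], [-1.32, 4.46], [0.12, 2], [-2.74, 2.74]. Speed limits (rad/s): [2.22, 2.22, 3.01, 3.01, 3.14, 3.14, 3.14].

## Interface

Orientations are given as a rotation vector (axis times angle).
In Python, from cell import sensors, optics, arm gives the robot as it stands.
- The arm moves only by the tool arm_command, never from a script. Its argument "deltas" is one flat list of numbers, 7 for each row, row after row: the turn, a rotation vector about the world's x, y, z as a fraction of full scale, then the shift along the world's x, y, z as a fraction of full scale, then the finger opening in mm, from 0 to 91.8. In form: [wx, wy, wz, dx, dy, dz, fingers, wx, wy, wz, dx, dy, dz, fingers, ...]. A call has 1 to 20 rows; each row is the pose to reach, as a shift and turn from the pose commanded when the call began; what a row does not reach only later rows make up. Full scale, the value 1, is 1 m for a shift and 90 degrees for a turn. A row lasts 1/10 s, in which the tool goes at most 50 mm and 8.59 degrees, less where a joint would pass 70% of its speed; a pose out of reach is approached as far as the arm can. A call with a number of a shift or a turn outside -1 to 1 is refused whole. A call with a gripper value outside its range is refused whole. The fingers move at their own pace and stop on an object; "force" is the grip in N (left out, the last holds). Time passes only in rows, so rows that repeat a pose let the fingers close. It gives the time, the measured TCP pose, the force, the opening and the grip force at its end, in the units of the state.
- sensors.observe(): the state, without advancing time (a new reading comes with each control period).
- optics.get_image(name): name is "side" or "top" or "wrist"; returns the picture (420x560x3 uint8, blue, green, red); there is no depth.
- optics.calibration(name): a dict with "camera_matrix" (3x3 intrinsics, pixels), "rvec" (rotation vector, rad) and "tvec" (3), from world to camera coordinates, as OpenCV has them. Camera axes: x right, y down, z forward; pixel columns grow to the right and rows downward; lengths in m; the calibration is good to about 2 mm. A picture is of the moment at which its call begins: read the wrist's pose just before it. calibration takes no time and is no camera call; for the wrist camera it gives the pose at the moment of the call.
- arm.sign_off(): hands the job in; it is judged then, once.
The state is a dict: "clock": time; "joints": joint angles; "dq": joint speeds; "joint_efforts": joint torques, N m; "position": TCP position; "ee_rot": TCP orientation; "force": force on the tool from outside, world axes, zero at the start; "ft_torque": the same for the moment, N m; "width": opening from 0.0 (shut) to 1.0 (fully open); "gripper_force": force on a finger pad.
Only numpy, scipy, OpenCV 4.12 (cv2) and the standard library are available. Lean on these libraries where they do the work, as an engineer would, in place of code of your own. Each camera call takes 0.05 s, during which the arm holds its last target. There are 200 camera calls.

## Task

Re-set the gauge test regulator: first wind its knob anticlockwise by the crank peg until it comes up firmly against its stop, then bring it up clockwise until the pointer stands on the red set mark, without running past the mark. Push with feeling, never hard, and leave the loose parts lying around the regulator where they are.

Things in the scene. Friction and masses are not known exactly. Their poses are not given: they have to be found in the camera images.
- regulator: Test regulator fixed to the bench: dark base plate 200 x 200 mm, 12 mm thick, carrying a green head 180 x 180 x 50 mm whose face slopes down towards the regulator's -x side (22 degrees, 0.38 rad, from level). A dark snubber and a small round gauge (80 mm across, no higher than the face plane) stick out of the head's upper edge. Origin: centre of the base plate's underside; z up, +x towards the raised edge, -x the low front.
- dial_centre (a point): Where the knob's axis meets the sloping face, 105 mm above the bench. z points straight out of the face along the knob's axis, x up the slope, y along the face to the left as seen from the low front. Does not turn with the knob. On it lies a white scale disc 148 mm across with black ticks, flat.
- knob (a joint): Turn of the knob, rad: 0 at its hidden rigid stop, growing clockwise as seen facing the dial, up to 5.3; starts at 0.9 to 1.7. Friction 0.06 N m (1.5 N at the peg); stays where it is left. A steady 5 to 10 N at the peg seats it on the stop; 40 N would harm it. The stop's dial angle differs each time: pointer within 0.35 rad of 135 degrees anticlockwise of the dial's x axis.
- pointer_tip (a point): Tip of the white pointer on the knob, 58 mm from the axis and 6 mm out from the face; turns with the knob, a black disc 96 mm across whose top is 14 mm out from the face. Its own x axis points from the knob's axis to the tip.
- peg_tip (a point): Free end of the brass crank peg: 12 mm thick round peg, parallel to the knob's axis, 40 mm from the axis, on the side opposite the pointer. It stands 34 mm out of the knob's top, so from 14 to 48 mm out from the face; this point is at 48 mm.
- red_mark (a point): Set mark, a red bar 5 mm wide on the steel ring around the knob, at the same radius (58 mm) and height (6 mm out from the face) as the pointer tip, so that the two points coincide when the pointer stands on the mark. Fixed for the run, 2.3 to 4.7 rad clockwise of the stop. x axis points outward from the knob's axis; y axis points the anticlockwise way.
- lens: Loose amber glass gauge lens, disc 56 mm across, 8 mm thick, beside the regulator. Leave alone.
- bush: Loose white ceramic insulator bush, 40 mm across, 45 mm tall, beside the regulator. Leave alone.
- cock_a: Loose brass test cock, 50 mm long, 44 mm tall with its steel lever, beside the regulator. Leave alone.
- cock_b: Another brass test cock like it. Leave alone.

How it is judged:
By the outcome, as a careful person would: the job done as asked, in the order asked, and still so for the second after the job is handed in, with the robot touching nothing.
It also fails if it takes over 61 s, if anything falls off the work surface, if the arm or the gripper's body presses on something with over 40 N, if the wrist force passes 120 N, or if a joint passes its speed limit or range.

## Working session

There is one attempt and no reset: what is moved stays moved. The work goes in short steps, Python scripts to look and compute and a tool call to move; the robot and the scene stay as the last step left them, time stands still between calls to the robot, and variables do not carry over. Pictures are saved under pics/ and viewed, at most 11 in all, crops included, and the job is handed in when it is done.

Besides the shell and the picture viewer there is one more tool, called after "Emit:" as name(argument=value, ...), one argument or row to a line, values as JSON. arm_command: Moves the arm, as the interface text tells. Its arguments: {"type":"object","properties":{"deltas":{"type":"array","items":{"type":"number"}},"force":{"type":"number"}},"required":["deltas"]}

```bash
mkdir -p pics; ls; python3 - <<'E'
from cell import sensors, optics, arm
import cv2,numpy as np
s=sensors.observe();print({k:np.round(v,3).tolist() for k,v in s.items()},arm.nose_length)
for n in("side","top"):
    cv2.imwrite(f"pics/{n}0.png",optics.get_image(n)); c=optics.calibration(n); print(n,c)
E
```

```text
pics
{'clock': 0.0, 'joints': [-1.378, 0.435, 0.025, 1.574, -0.012, 1.134, -0.075], 'dq': [0.001, -0.001, 0.001, -0.001, 0.001, 0.0, 0.001], 'joint_efforts': [0.002, -66.783, 0.986, -31.449, -0.061, 0.042, 0.0], 'position': [0.182, 0.597, 0.245], 'ee_rot': [-0.463, -3.107, 0.003], 'force': [-0.203, 0.072, 0.49], 'ft_torque': [0.015, 0.004, 0.06], 'gripper_force': 0.0, 'width': 0.999} 0.019
side {'camera_matrix': array([[412.94496254,   0.        , 285.88474545],
       [  0.        , 412.94496254, 214.0885833 ],
       [  0.        ,   0.        ,   1.        ]]), 'rvec': array([ 2.20882458, -0.77059632,  0.32818474]), 'tvec': array([-0.44771712,  0.35153959,  0.55335259])}
top {'camera_matrix': array([[534.28024825,   0.        , 282.06583502],
       [  0.        , 534.28024825, 205.98415372],
       [  0.        ,   0.        ,   1.        ]]), 'rvec': array([ 2.17110226, -2.14652302,  0.10214138]), 'tvec': array([0.02620841, 0.59627608, 0.92722793])}
```

View pics/side0.png

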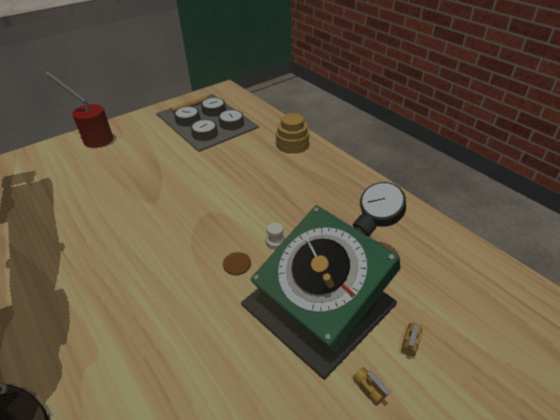

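View pics/top0.png

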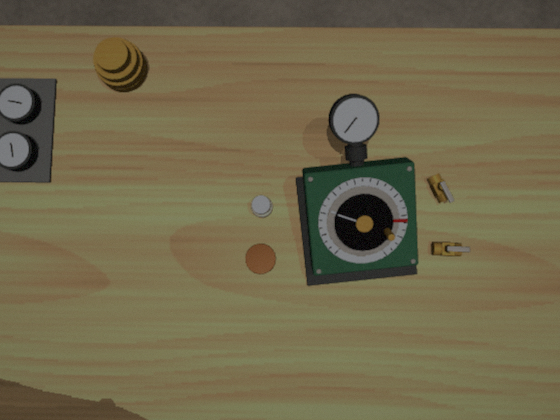

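The side view shows the dial at about (322,268), the peg at (328,282) and the red mark at (347,290). In the top view the dial is at (363,221), the pointer tip at (337,215), the peg at (390,236) and the mark at (400,221). The low front faces the robot.

```bash
cat > h.py <<'E'
import cv2,numpy as np
from cell import sensors, optics, arm
from scipy.spatial.transform import Rotation as R
def cam(n):
    c=optics.calibration(n);return c["camera_matrix"],cv2.Rodrigues(np.array(c["rvec"]))[0],np.array(c["tvec"])
def cast(c,px,p0,n):
    K,Rm,t=c;px=np.atleast_2d(px).astype(float)
    d=(np.linalg.inv(K)@np.c_[px,np.ones(len(px))].T).T@Rm;o=-Rm.T@t
    return o+d*(((p0-o)@n)/(d@n))[:,None]
def proj(c,P):
    K,Rm,t=c;q=(np.atleast_2d(P)@Rm.T+t)@K.T;return q[:,:2]/q[:,2:]
def frame(yaw,a=0.38):
    x=np.array([np.cos(yaw)*np.cos(a),np.sin(yaw)*np.cos(a),np.sin(a)]);y=np.array([-np.sin(yaw),np.cos(yaw),0])
    return x,y,np.cross(x,y)
def big(m):
    n,l,s,ce=cv2.connectedComponentsWithStats(m.astype(np.uint8));i=1+np.argmax(s[1:,4]);return (l==i).astype(np.uint8)
def masks(im):
    h,s,v=[a.astype(int) for a in cv2.split(cv2.cvtColor(im,cv2.COLOR_BGR2HSV))]
    return dict(green=(h>50)&(h<95)&(s>90)&(v>30),red=((h<6)|(h>172))&(s>150)&(v>100),white=(s<60)&(v>120),brass=(h>10)&(h<28)&(s>130)&(v>60))
E
python3 - <<'E'
from h import *
for n,roi in(("top",(290,150,430,290)),("side",(240,195,405,345))):
    im=cv2.imread(f"pics/{n}0.png");c=cam(n);M=masks(im);x0,y0,x1,y1=roi
    R0=np.zeros(im.shape[:2],bool);R0[y0:y1,x0:x1]=1
    g=big(M["green"]&R0);hull=cv2.convexHull(cv2.findContours(g,0,2)[0][0])
    print(n,"green",cv2.approxPolyDP(hull,4,True)[:,0].tolist())
    w=big(M["white"]&R0);ch=cv2.convexHull(np.vstack(cv2.findContours(w,0,2)[0]));e=cv2.fitEllipse(ch);print("disc",e)
    yaw=0
    p=cast(c,e[0],np.array([0,0,.105]),np.array([0,0,1.]))[0];print("centre",p)
    r=M["red"]&R0;print("red",np.argwhere(r)[:,::-1].mean(0),r.sum())
    k,l,s,ce=cv2.connectedComponentsWithStats((M["brass"]&R0).astype(np.uint8));print("brass",[(ce[i].round(1).tolist(),int(s[i,4])) for i in range(1,k) if s[i,4]>8])
    cr=im[y0:y1,x0:x1];cv2.imwrite(f"pics/{n}0c.png",cv2.resize(cr,None,fx=4,fy=4,interpolation=cv2.INTER_CUBIC))
a=cv2.imread("pics/top0c.png");b=cv2.imread("pics/side0c.png")[:a.shape[0]]
b=cv2.resize(cv2.imread("pics/side0c.png"),(400,364));a=cv2.resize(a,(400,400))
cv2.imwrite("pics/both.png",np.hstack([a,cv2.copyMakeBorder(b,0,36,0,0,0)]))
E
```

```text
top green [[411, 161], [416, 263], [314, 274], [304, 169]]
disc ((362.3446960449219, 219.53005981445312), (82.407958984375, 88.37677764892578), 65.98004150390625)
centre [ 0.56694817 -0.10100112  0.105     ]
red [400.03703704 220.2962963 ] 27
brass [([364.2, 223.5], 240), ([390.2, 235.1], 44)]
side green [[398, 257], [398, 269], [347, 334], [330, 343], [290, 309], [324, 213]]
disc ((322.1781921386719, 268.95794677734375), (81.49406433105469, 89.60855865478516), 64.35648345947266)
centre [ 0.56480681 -0.1043024   0.105     ]
red [347.70588235 289.85294118] 34
brass [([244.0, 262.4], 172), ([319.5, 263.3], 237), ([327.7, 278.9], 87), ([403.7, 341.6], 10)]
```

View pics/both.png

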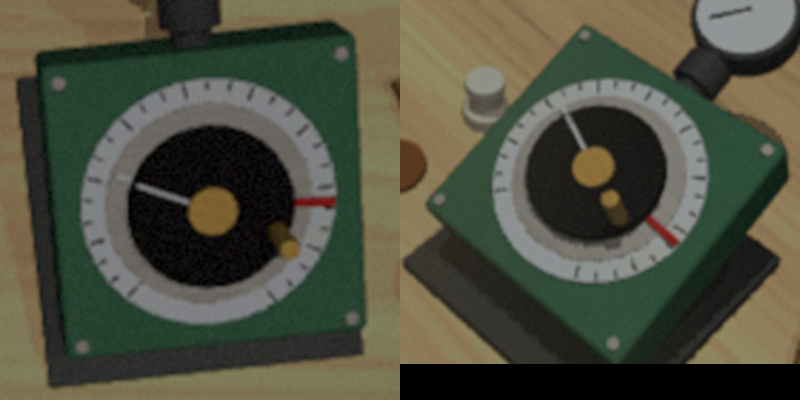

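```bash
cat >> h.py <<'E'
def ang(c,px,C,F,h):
    x,y,n=F;d=cast(c,px,C+h*n,n)-C-h*n;u,v=d@x,d@y;return np.arctan2(v,u),np.hypot(u,v)
E
python3 - <<'E'
from h import *
S={"top":np.array([[58,84],[341,54],[352,318],[82,347]])/2.857+[290,150],"side":np.array([[185,35],[367,150],[213,343],[37,200]])/2.424+[240,195]}
tip={"top":(124/2.857+290,178/2.857+150),"side":(163/2.424+240,107/2.424+195)}
red={"top":(400,220.3),"side":(347.7,289.9)};peg={"top":(390.8,236.5),"side":(327,277)}
disc={"top":(362.34,219.53),"side":(322.18,268.96)}
# triangulate screws and disc
cs={n:cam(n) for n in S}
P=[cs[n][0]@np.c_[cs[n][1],cs[n][2]] for n in("top","side")]
tri=lambda a,b:(lambda X:(X[:3]/X[3]).T)(cv2.triangulatePoints(P[0],P[1],np.atleast_2d(a).T.astype(float),np.atleast_2d(b).T.astype(float)))
X=tri(S["top"],S["side"]);print("screws",X.round(4))
up=X[0]+X[1]-X[2]-X[3];lf=X[0]+X[3]-X[1]-X[2];print("yaw",np.arctan2(up[1],up[0]),np.arctan2(-lf[0],lf[1]),"slope",np.arctan2(up[2],np.hypot(*up[:2])))
print("centre",X.mean(0),tri(disc["top"],disc["side"]),"peg",tri(peg["top"],peg["side"]),"tip",tri(tip["top"],tip["side"]),"red",tri(red["top"],red["side"]))
for n in S:
    c=cs[n];yaw=0
    for _ in range(5):
        F=frame(yaw);C=cast(c,disc[n],np.array([0,0,.105]),np.array([0,0,1.]))[0];Q=cast(c,S[n],C,F[2])
        up=Q[0]+Q[1]-Q[2]-Q[3];lf=Q[0]+Q[3]-Q[1]-Q[2]
        yaw=(np.arctan2(up[1],up[0])+np.arctan2(-lf[0],lf[1]))/2
    print(n,"yaw",yaw,C,Q.mean(0)-C,np.linalg.norm(Q[0]-Q[1]))
    for k,px,h in(("tip",tip,.006),("red",red,.006),("peg",peg,.048)):print(k,ang(c,px[n],C,F,h))
E
```

```text
screws [[ 0.6286 -0.0138  0.1364]
 [ 0.647  -0.1726  0.137 ]
 [ 0.4999 -0.1902  0.0782]
 [ 0.4805 -0.0309  0.0768]]
yaw 0.11680080883430964 0.11783733380514318 slope 0.37913379788132456
centre [ 0.56400447 -0.10188604  0.10708019] [[ 0.56738136 -0.10163856  0.10052969]] peg [[ 0.53787149 -0.14108512  0.14097429]] tip [[ 0.57657728 -0.05166054  0.12490017]] red [[ 0.56595907 -0.16225993  0.10824456]]
top yaw 0.1180734599137711 [ 0.56694818 -0.10099337  0.105     ] [-0.00296236 -0.00117414 -0.00123021] 0.16072208176608785
tip (array([1.17920013]), array([0.05114994]))
red (array([-1.67420266]), array([0.0611595]))
peg (array([-2.02540256]), array([0.0397008]))
side yaw 0.11798482847042072 [ 0.56480622 -0.10430748  0.105     ] [0.00072145 0.00305474 0.00042976] 0.15979713754609795
tip (array([1.12680279]), array([0.05961102]))
red (array([-1.64725752]), array([0.0579846]))
peg (array([-1.98842129]), array([0.03844082]))
```

```bash
cat >> h.py <<'E'
C=np.array([.5645,-.1020,.105]);F=frame(.118);X,Y,N=F
def pegpt(a,h=.038,r=.04): return C+r*(np.cos(a)*X+np.sin(a)*Y)+h*N
def rt(b):
    z=-N;y=np.cos(b)*X+np.sin(b)*Y;return R.from_matrix(np.c_[np.cross(y,z),y,z])
E
python3 - <<'E'
from h import *
for n,t,r,p,hb in(("top",(333.4,212.3),(400,220.3),(390.8,236.5),(364.2,223.5)),("side",(307.2,239.1),(347.7,289.9),(327,277),(319.5,263.3))):
    c=cam(n);print(n,[np.round(np.ravel(ang(c,q,C,F,h)),3) for q,h in((t,.006),(r,.006),(p,.048),(hb,.02))])
    for h in(.014,.02,.03):print("hub",h,(cast(c,hb,C+h*N,N)-C)@np.c_[X,Y])
s=sensors.observe();R0=R.from_rotvec(s["ee_rot"])
for b in(.35,.35+np.pi):print(b,((rt(b)*R0.inv()).as_rotvec()/(np.pi/2)).round(4))
p=pegpt(-2.0);print("peg",p,"above",p+.07*N,"shift above",p+.07*N-s["position"],"N",N)
E
```

```text
top [array([1.139, 0.053]), array([-1.631,  0.06 ]), array([-1.971,  0.038]), array([0.564, 0.002])]
hub 0.014 [[0.00010425 0.00038954]]
hub 0.02 [[0.00208831 0.0013203 ]]
hub 0.03 [[0.00539506 0.00287158]]
side [array([1.11 , 0.058]), array([-1.644,  0.06 ]), array([-1.965,  0.041]), array([-0.991,  0.001])]
hub 0.014 [[0.00208793 0.00150269]]
hub 0.02 [[ 0.00079042 -0.00120759]]
hub 0.03 [[-0.00137209 -0.00572471]]
0.35 [ 0.1245 -0.216  -0.5073]
3.491592653589793 [-0.2649 -0.1517  1.4645]
peg [ 0.53943403 -0.14159818  0.13411496] above [ 0.51365015 -0.14465488  0.19912149] shift above [ 0.33151738 -0.74209669 -0.04593845] N [-0.36834112 -0.04366711  0.92866464]
```

Emit:
arm_command(
  deltas=[0.02, -0.04, -0.1, 0.041, -0.093, 0, 40, 0.04, -0.07, -0.17, 0.062, -0.139, 0, 40, 0.06, -0.1, -0.25, 0.082, -0.185, 0, 40, 0.08, -0.14, -0.34, 0.103, -0.232, 0, 40, 0.1, -0.18, -0.42, 0.123, -0.278, 0, 40, 0.1245, -0.216, -0.507, 0.143, -0.322, 0, 40, 0.1245, -0.216, -0.507, 0.163, -0.368, 0, 40, 0.1245, -0.216, -0.507, 0.183, -0.412, 0, 40, 0.1245, -0.216, -0.507, 0.203, -0.456, 0, 40, 0.1245, -0.216, -0.507, 0.223, -0.5, 0, 40, 0.1245, -0.216, -0.507, 0.243, -0.544, 0, 40, 0.1245, -0.216, -0.507, 0.263, -0.588, 0, 40, 0.1245, -0.216, -0.507, 0.283, -0.632, -0.01, 40, 0.1245, -0.216, -0.507, 0.303, -0.676, -0.02, 40, 0.1245, -0.216, -0.507, 0.318, -0.71, -0.03, 40, 0.1245, -0.216, -0.507, 0.328, -0.732, -0.04, 40, 0.1245, -0.216, -0.507, 0.3315, -0.742, -0.046, 40, 0.1245, -0.216, -0.507, 0.3315, -0.742, -0.046, 40, 0.1245, -0.216, -0.507, 0.3315, -0.742, -0.046, 40, 0.1245, -0.216, -0.507, 0.3315, -0.742, -0.046, 40],
  force=12,
)

```text
clock: 2.1
position: [0.474, -0.1278, 0.2349]
ee_rot: [1.471, 2.382, 0.333]
force: [0.8, -0.2, 0.8]
width: 0.438
gripper_force: 0.0
```

```bash
python3 - <<'E'
from h import *
s=sensors.observe();cv2.imwrite("pics/w1.png",optics.get_image("wrist"));p=pegpt(-2.0)
R0=R.from_rotvec(s["ee_rot"]);print(s["clock"],s["joints"].round(3) if hasattr(s["joints"],"round") else s["joints"],s["dq"])
print("rot err",((rt(.35)*R0.inv()).as_rotvec()/(np.pi/2)).round(4),"to above",(p+.07*N-s["position"]).round(4))
E
```

```text
2.1 [-1.35  -0.438  1.317  2.262  0.642  0.67   0.048] [-6.18508904e-03  2.25681608e-03 -3.30653034e-03 -2.80149049e-03
 -5.06886774e-04 -6.56480102e-05  4.11494626e-03]
rot err [0.0082 0.0131 0.0042] to above [ 0.0397 -0.0168 -0.0358]
```

View pics/w1.png

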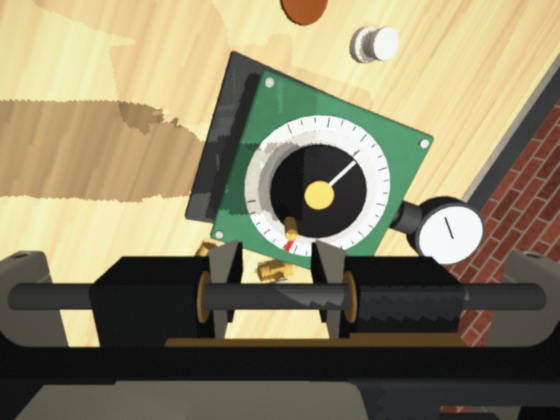

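The wrist view shows the regulator with the peg at (291,228) and the red mark at (290,243). The arm took a bad branch: joints 2 and 3 are both at their limits. I'll go back, then swing around the base with joint 1.

Emit:
arm_command(
  deltas=[0, 0, 0.05, -0.01, 0.03, 0, 40, -0.02, 0.03, 0.1, -0.03, 0.08, 0.01, 40, -0.04, 0.06, 0.17, -0.05, 0.125, 0.01, 40, -0.06, 0.1, 0.25, -0.07, 0.17, 0.01, 40, -0.08, 0.14, 0.34, -0.09, 0.215, 0.01, 40, -0.1, 0.18, 0.42, -0.11, 0.26, 0.01, 40, -0.1245, 0.216, 0.5, -0.13, 0.305, 0.01, 40, -0.1245, 0.216, 0.5, -0.15, 0.35, 0.01, 40, -0.1245, 0.216, 0.5, -0.17, 0.395, 0.01, 40, -0.1245, 0.216, 0.5, -0.19, 0.44, 0.01, 40, -0.1245, 0.216, 0.5, -0.21, 0.485, 0.01, 40, -0.1245, 0.216, 0.5, -0.23, 0.53, 0.01, 40, -0.1245, 0.216, 0.5, -0.25, 0.575, 0.01, 40, -0.1245, 0.216, 0.5, -0.27, 0.62, 0.01, 40, -0.1245, 0.216, 0.5, -0.28, 0.66, 0.01, 40, -0.1245, 0.216, 0.5, -0.29, 0.7, 0.01, 40, -0.1245, 0.216, 0.5, -0.292, 0.726, 0.01, 40, -0.1245, 0.216, 0.5, -0.292, 0.726, 0.01, 40],
)

```text
clock: 3.95
position: [0.1798, 0.6013, 0.2434]
ee_rot: [0.468, 3.079, 0.008]
force: [0.7, 0.3, -0.1]
width: 0.432
gripper_force: 0.0
```

```bash
python3 - <<'E'
from h import *
s=sensors.observe();print(s["clock"],s["joints"].round(3),s["position"].round(3),R.from_rotvec(s["ee_rot"]).as_matrix().round(3))
E
```

```text
3.95 [-2.003  0.592  1.007  1.63  -0.504  1.199  0.377] [0.18  0.601 0.243] [[-0.954  0.297  0.027]
 [ 0.297  0.955  0.001]
 [-0.026  0.009 -1.   ]]
```

```bash
python3 - <<'E'
from h import *
s=sensors.observe();p=s["position"]
out=[]
for i in range(1,21):
    t=-1.53*i/20;q=R.from_euler('z',t).apply(p)-p;out+=[0,0,round(t/(np.pi/2),3),round(q[0],3),round(q[1],3),0,40]
print(out)
E
```

```text
[0, 0, -0.049, np.float64(0.045), np.float64(-0.015), 0, 40, 0, 0, -0.097, np.float64(0.09), np.float64(-0.034), 0, 40, 0, 0, -0.146, np.float64(0.132), np.float64(-0.057), 0, 40, 0, 0, -0.195, np.float64(0.173), np.float64(-0.082), 0, 40, 0, 0, -0.244, np.float64(0.211), np.float64(-0.111), 0, 40, 0, 0, -0.292, np.float64(0.248), np.float64(-0.142), 0, 40, 0, 0, -0.341, np.float64(0.282), np.float64(-0.176), 0, 40, 0, 0, -0.39, np.float64(0.313), np.float64(-0.212), 0, 40, 0, 0, -0.438, np.float64(0.341), np.float64(-0.251), 0, 40, 0, 0, -0.487, np.float64(0.366), np.float64(-0.292), 0, 40, 0, 0, -0.536, np.float64(0.388), np.float64(-0.335), 0, 40, 0, 0, -0.584, np.float64(0.407), np.float64(-0.379), 0, 40, 0, 0, -0.633, np.float64(0.422), np.float64(-0.424), 0, 40, 0, 0, -0.682, np.float64(0.434), np.float64(-0.471), 0, 40, 0, 0, -0.731, np.float64(0.442), np.float64(-0.518), 0, 40, 0, 0, -0.779, np.float64(0.447), np.float64(-0.566), 0, 40, 0, 0, -0.828, np.float64(0.448), np.float64(-0.614), 0, 40, 0, 0, -0.877, np.float64(0.445), np.float64(-0.662), 0, 40, 0, 0, -0.925, np.float64(0.438), np.float64(-0.709), 0, 40, 0, 0, -0.974, np.float64(0.428), np.float64(-0.756), 0, 40]
```

Emit:
arm_command(
  deltas=[0, 0, -0.049, 0.045, -0.015, 0, 40, 0, 0, -0.097, 0.09, -0.034, 0, 40, 0, 0, -0.146, 0.132, -0.057, 0, 40, 0, 0, -0.195, 0.173, -0.082, 0, 40, 0, 0, -0.244, 0.211, -0.111, 0, 40, 0, 0, -0.292, 0.248, -0.142, 0, 40, 0, 0, -0.341, 0.282, -0.176, 0, 40, 0, 0, -0.39, 0.313, -0.212, 0, 40, 0, 0, -0.438, 0.341, -0.251, 0, 40, 0, 0, -0.487, 0.366, -0.292, 0, 40, 0, 0, -0.536, 0.388, -0.335, 0, 40, 0, 0, -0.584, 0.407, -0.379, 0, 40, 0, 0, -0.633, 0.422, -0.424, 0, 40, 0, 0, -0.682, 0.434, -0.471, 0, 40, 0, 0, -0.731, 0.442, -0.518, 0, 40, 0, 0, -0.779, 0.447, -0.566, 0, 40, 0, 0, -0.828, 0.448, -0.614, 0, 40, 0, 0, -0.877, 0.445, -0.662, 0, 40, 0, 0, -0.925, 0.438, -0.709, 0, 40, 0, 0, -0.974, 0.428, -0.756, 0, 40],
)

```text
clock: 5.95
position: [0.6092, -0.1596, 0.2448]
ee_rot: [2.482, 1.89, -0.022]
force: [0.9, -0.4, 0.0]
width: 0.437
gripper_force: 0.0
```

```bash
cat > st.py <<'E'
from h import *
s=sensors.observe();print(s["clock"],"J",s["joints"].round(3),s["position"].round(4))
R0=R.from_rotvec(s["ee_rot"])
for b in(.35,.0,-.35):print(b,((rt(b)*R0.inv()).as_rotvec()/(np.pi/2)).round(4))
p=pegpt(-2.0);print("above",(p+.07*N-s["position"]).round(4),"down",(p-s["position"]).round(4),"F",s["force"].round(2))
E
python3 st.py
```

```text
5.95 J [-0.543  0.699  1.221  1.628 -0.66   1.283  0.518] [ 0.6092 -0.1596  0.2448]
0.35 [-0.0462 -0.2321  0.4665]
0.0 [-0.0024 -0.238   0.2466]
-0.35 [ 0.0404 -0.2389  0.0266]
above [-0.0955  0.015  -0.0456] down [-0.0697  0.018  -0.1106] F [ 0.88 -0.39  0.02]
```

Emit:
arm_command(
  deltas=[-0.01, -0.04, 0.07, -0.015, 0.002, 0, 40, -0.015, -0.08, 0.15, -0.03, 0.005, 0, 40, -0.02, -0.11, 0.23, -0.05, 0.008, 0, 40, -0.03, -0.15, 0.3, -0.065, 0.011, 0, 40, -0.035, -0.19, 0.38, -0.08, 0.013, -0.01, 40, -0.046, -0.232, 0.466, -0.0955, 0.015, -0.03, 40, -0.046, -0.232, 0.466, -0.0955, 0.015, -0.0456, 40, -0.046, -0.232, 0.466, -0.0955, 0.015, -0.0456, 40, -0.046, -0.232, 0.466, -0.0955, 0.015, -0.0456, 40],
)

```text
clock: 6.85
position: [0.5146, -0.1432, 0.1997]
ee_rot: [1.478, 2.407, 0.337]
force: [0.9, -0.3, 0.2]
width: 0.436
gripper_force: 0.0
```

```bash
python3 st.py
```

```text
6.85 J [-0.555  0.254  1.003  2.196 -0.76   0.597  1.462] [ 0.5146 -0.1432  0.1997]
0.35 [ 0.     -0.0002 -0.0008]
0.0 [ 0.0821  0.0096 -0.2077]
-0.35 [ 0.1641  0.0194 -0.4147]
above [-0.0009 -0.0014 -0.0006] down [ 0.0249  0.0016 -0.0656] F [ 0.88 -0.29  0.25]
```

Emit:
arm_command(
  deltas=[0, 0, 0, 0.005, 0, -0.015, 40, 0, 0, 0, 0.0125, 0, -0.033, 40, 0, 0, 0, 0.0195, 0.0005, -0.051, 40, 0, 0, 0, 0.0245, 0.001, -0.064, 40, 0, 0, 0, 0.0245, 0.001, -0.0645, 40, 0, 0, 0, 0.0245, 0.001, -0.0645, 30, 0, 0, 0, 0.0245, 0.001, -0.0645, 20, 0, 0, 0, 0.0245, 0.001, -0.0645, 5, 0, 0, 0, 0.0245, 0.001, -0.0645, 5, 0, 0, 0, 0.0245, 0.001, -0.0645, 5, 0, 0, 0, 0.0245, 0.001, -0.0645, 5],
  force=8,
)

```text
clock: 7.95
position: [0.5397, -0.1415, 0.1356]
ee_rot: [1.475, 2.407, 0.339]
force: [0.7, 3.1, 4.2]
width: 0.131
gripper_force: 8.0
```

```bash
cat >> st.py <<'E'
d=s["position"]-C;print("face coords",(np.array([X,Y,N])@d).round(4),"pegang",np.arctan2(d@Y,d@X).round(3),"w",s["width"],s["gripper_force"],"Fface",(np.array([X,Y,N])@s["force"]).round(2))
cv2.imwrite("pics/last_side.png",optics.get_image("side"));cv2.imwrite("pics/last_wrist.png",optics.get_image("wrist"))
E
python3 st.py
```

```text
7.95 J [-0.358  0.397  0.788  2.211 -1.051  0.517  1.718] [ 0.5397 -0.1415  0.1356]
0.35 [-0.0002  0.001  -0.0022]
0.0 [ 0.0821  0.0109 -0.2091]
-0.35 [ 0.1643  0.0208 -0.4159]
above [-0.0261 -0.0031  0.0636] down [-0.0003 -0.0001 -0.0014] F [0.73 3.1  4.17]
face coords [-0.0158 -0.0364  0.0392] pegang -1.981 w 0.13083966497069066 8.00162672996521 Fface [2.56 2.99 3.47]
```

View pics/last_wrist.png

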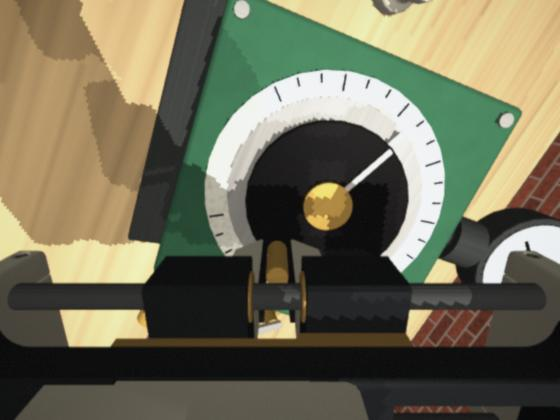

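The wrist view shows the peg held between the pads at (277,262) and the pointer tip at (392,143). Next I'll wind anticlockwise.

```bash
cat > arc.py <<'E'
import sys;from h import *
a0,a1,st=map(float,sys.argv[1:4]);off=float(sys.argv[4]) if len(sys.argv)>4 else 0
n=int(np.ceil(abs(a1-a0)/st-1e-6));o=[]
for i in range(1,n+1):
    a=a0+(a1-a0)*i/n;d=pegpt(a,r=.04)-pegpt(a0,r=.04);o+=[0,0,0]+[float(round(v,4)) for v in d]+[5]
print(n,o)
E
python3 arc.py -1.98 -1.2 .04
```

```text
20 [0, 0, 0, 0.0014, -0.0004, 0.0005, 5, 0, 0, 0, 0.0028, -0.0008, 0.0011, 5, 0, 0, 0, 0.0042, -0.0011, 0.0016, 5, 0, 0, 0, 0.0057, -0.0014, 0.0022, 5, 0, 0, 0, 0.0071, -0.0016, 0.0027, 5, 0, 0, 0, 0.0086, -0.0017, 0.0033, 5, 0, 0, 0, 0.01, -0.0018, 0.0039, 5, 0, 0, 0, 0.0115, -0.0018, 0.0045, 5, 0, 0, 0, 0.0129, -0.0017, 0.005, 5, 0, 0, 0, 0.0144, -0.0016, 0.0056, 5, 0, 0, 0, 0.0158, -0.0014, 0.0062, 5, 0, 0, 0, 0.0172, -0.0012, 0.0068, 5, 0, 0, 0, 0.0186, -0.0009, 0.0074, 5, 0, 0, 0, 0.0201, -0.0006, 0.0079, 5, 0, 0, 0, 0.0214, -0.0002, 0.0085, 5, 0, 0, 0, 0.0228, 0.0003, 0.0091, 5, 0, 0, 0, 0.0242, 0.0008, 0.0096, 5, 0, 0, 0, 0.0255, 0.0014, 0.0102, 5, 0, 0, 0, 0.0268, 0.0021, 0.0107, 5, 0, 0, 0, 0.0281, 0.0027, 0.0113, 5]
```

Emit:
arm_command(
  deltas=[0, 0, 0, 0.0014, -0.0004, 0.0005, 5, 0, 0, 0, 0.0028, -0.0008, 0.0011, 5, 0, 0, 0, 0.0042, -0.0011, 0.0016, 5, 0, 0, 0, 0.0057, -0.0014, 0.0022, 5, 0, 0, 0, 0.0071, -0.0016, 0.0027, 5, 0, 0, 0, 0.0086, -0.0017, 0.0033, 5, 0, 0, 0, 0.01, -0.0018, 0.0039, 5, 0, 0, 0, 0.0115, -0.0018, 0.0045, 5, 0, 0, 0, 0.0129, -0.0017, 0.005, 5, 0, 0, 0, 0.0144, -0.0016, 0.0056, 5, 0, 0, 0, 0.0158, -0.0014, 0.0062, 5, 0, 0, 0, 0.0172, -0.0012, 0.0068, 5, 0, 0, 0, 0.0186, -0.0009, 0.0074, 5, 0, 0, 0, 0.0201, -0.0006, 0.0079, 5, 0, 0, 0, 0.0214, -0.0002, 0.0085, 5, 0, 0, 0, 0.0228, 0.0003, 0.0091, 5],
)

```text
clock: 9.65
position: [0.561, -0.1446, 0.144]
ee_rot: [1.479, 2.404, 0.332]
force: [-2.9, -4.3, 2.0]
width: 0.129
gripper_force: 8.0
```

```bash
python3 st.py; python3 arc.py -1.36 -1.12 .04
```

```text
9.65 J [-0.379  0.42   0.816  2.158 -1.013  0.552  1.656] [ 0.561  -0.1446  0.144 ]
0.35 [ 0.0023 -0.0001  0.0007]
0.0 [ 0.0843  0.0092 -0.2062]
-0.35 [ 0.1663  0.0185 -0.4132]
above [-0.0474 -0.0001  0.0552] down [-0.0216  0.003  -0.0099] F [-2.89 -4.3   1.96]
face coords [ 0.0066 -0.0419  0.0393] pegang -1.414 w 0.12911723157656654 8.002303540706635 Fface [-2.41 -3.93  3.07]
6 [0, 0, 0, 0.0014, 0.0005, 0.0006, 5, 0, 0, 0, 0.0028, 0.0011, 0.0011, 5, 0, 0, 0, 0.0041, 0.0018, 0.0017, 5, 0, 0, 0, 0.0054, 0.0025, 0.0023, 5, 0, 0, 0, 0.0067, 0.0033, 0.0028, 5, 0, 0, 0, 0.008, 0.0041, 0.0034, 5]
```

```bash
cat > arc.py <<'E'
# args: commanded u v (mm, face), centre u v (mm), angle from,to, step
import sys;from h import *
u,v,cu,cv,a0,a1,st=map(float,sys.argv[1:8])
n=int(np.ceil(abs(a1-a0)/st-1e-6));o=[]
for i in range(1,n+1):
    a=a0+(a1-a0)*i/n;U=cu+40*np.cos(a)-u;V=cv+40*np.sin(a)-v;d=(U*X+V*Y)/1000;o+=[0,0,0]+[float(round(q,4)) for q in d]+[5]
print(n,o,"end",U+u,V+v)
E
python3 arc.py 8.3 -39.1 2.5 -1.5 -1.4 -1.0 .04
```

```text
10 [0, 0, 0, 0.0025, -0.0012, 0.001, 5, 0, 0, 0, 0.0039, -0.0007, 0.0015, 5, 0, 0, 0, 0.0053, -0.0001, 0.0021, 5, 0, 0, 0, 0.0067, 0.0006, 0.0027, 5, 0, 0, 0, 0.008, 0.0013, 0.0032, 5, 0, 0, 0, 0.0093, 0.002, 0.0038, 5, 0, 0, 0, 0.0105, 0.0029, 0.0043, 5, 0, 0, 0, 0.0118, 0.0037, 0.0048, 5, 0, 0, 0, 0.013, 0.0047, 0.0054, 5, 0, 0, 0, 0.0141, 0.0056, 0.0059, 5] end 24.11209223472559 -35.15883939231586
```

Emit:
arm_command(
  deltas=[0, 0, 0, 0.0025, -0.0012, 0.001, 5, 0, 0, 0, 0.0039, -0.0007, 0.0015, 5, 0, 0, 0, 0.0053, -0.0001, 0.0021, 5, 0, 0, 0, 0.0067, 0.0006, 0.0027, 5, 0, 0, 0, 0.008, 0.0013, 0.0032, 5, 0, 0, 0, 0.0093, 0.002, 0.0038, 5, 0, 0, 0, 0.0105, 0.0029, 0.0043, 5, 0, 0, 0, 0.0118, 0.0037, 0.0048, 5, 0, 0, 0, 0.013, 0.0047, 0.0054, 5, 0, 0, 0, 0.0141, 0.0056, 0.0059, 5],
)

```text
clock: 10.75
position: [0.5763, -0.136, 0.1501]
ee_rot: [1.476, 2.407, 0.338]
force: [-2.8, -2.9, 1.3]
width: 0.124
gripper_force: 8.0
```

```bash
python3 st.py|tail -1; python3 arc.py 24.11 -35.16 2.5 -1.5 -1 -.8 .04
```

```text
face coords [ 0.0239 -0.0352  0.039 ] pegang -0.974 w 0.1238775180741637 8.000607937574387 Fface [-2.4  -2.58  2.37]
5 [0, 0, 0, 0.0011, 0.001, 0.0005, 5, 0, 0, 0, 0.0022, 0.0021, 0.001, 5, 0, 0, 0, 0.0032, 0.0032, 0.0014, 5, 0, 0, 0, 0.0042, 0.0044, 0.0019, 5, 0, 0, 0, 0.0052, 0.0056, 0.0023, 5] end 30.368268373886615 -30.19424363598091
```

Emit:
arm_command(
  deltas=[0, 0, 0, 0.0011, 0.001, 0.0005, 5, 0, 0, 0, 0.0022, 0.0021, 0.001, 5, 0, 0, 0, 0.0032, 0.0032, 0.0014, 5, 0, 0, 0, 0.0042, 0.0044, 0.0019, 5, 0, 0, 0, 0.0052, 0.0056, 0.0023, 5],
)

```text
clock: 11.35
position: [0.5787, -0.1336, 0.1512]
ee_rot: [1.481, 2.406, 0.33]
force: [-11.6, -13.9, -0.6]
width: 0.137
gripper_force: 8.0
```

```bash
python3 st.py|tail -1; python3 arc.py 30.37 -30.19 2.5 -1.5 -.8 -.6 .04
```

```text
face coords [ 0.0268 -0.0331  0.0391] pegang -0.891 w 0.13700228858913963 8.028734922409058 Fface [-12.44 -12.42   4.32]
5 [0, 0, 0, 0.0009, 0.0012, 0.0004, 5, 0, 0, 0, 0.0018, 0.0025, 0.0008, 5, 0, 0, 0, 0.0026, 0.0039, 0.0012, 5, 0, 0, 0, 0.0033, 0.0052, 0.0016, 5, 0, 0, 0, 0.004, 0.0066, 0.0019, 5] end 35.51342459638713 -24.085698935801414
```

View pics/last_wrist.png

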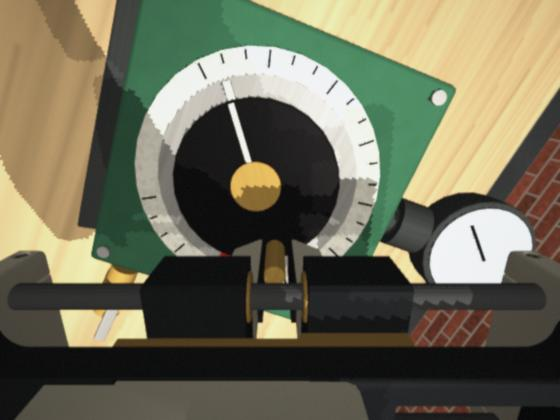

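The pointer tip is at (228,90) and the knob has come up against its stop. I'll ease to a steady 8 N or so to seat it.

Emit:
arm_command(
  deltas=[0, 0, 0, -0.0016, -0.0017, -0.0007, 5, 0, 0, 0, -0.0016, -0.0017, -0.0007, 5, 0, 0, 0, -0.0016, -0.0017, -0.0007, 5, 0, 0, 0, -0.0016, -0.0017, -0.0007, 5, 0, 0, 0, -0.0016, -0.0017, -0.0007, 5],
)

```text
clock: 11.95
position: [0.5781, -0.1341, 0.1509]
ee_rot: [1.48, 2.406, 0.333]
force: [-6.8, -9.1, 0.4]
width: 0.126
gripper_force: 8.0
```

```bash
python3 st.py|tail -1; python3 - <<'E'
from h import *
c=cam("side");im=cv2.imread("pics/last_side.png");cv2.imwrite("pics/s2.png",cv2.resize(im[180:360,230:430],None,fx=3,fy=3,interpolation=cv2.INTER_CUBIC))
E
```

```text
face coords [ 0.0261 -0.0335  0.039 ] pegang -0.909 w 0.126453457391296 8.009374514222145 Fface [-7.15 -8.22  3.26]
```

View pics/s2.png

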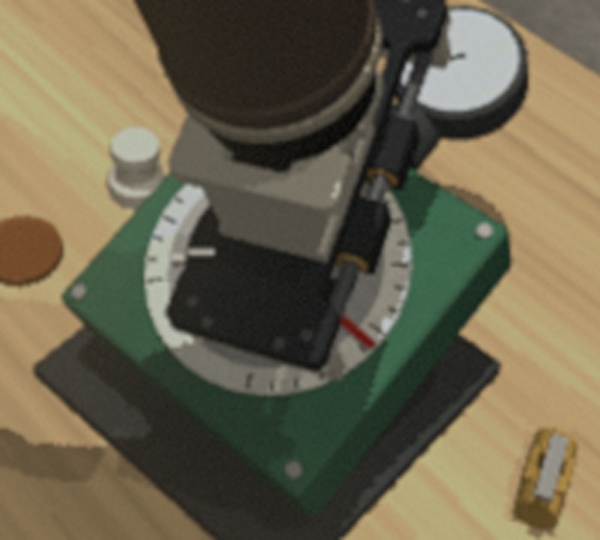

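The crop shows the pointer tip at side pixel (289,265) and the mark at (349,291), with about 10 N held on the stop. Now I'll measure the pointer angle there.

```bash
python3 - <<'E'
from h import *
for C1 in (C,C+.0025*X-.0015*Y):
  c=cam("side");print([np.ravel(ang(c,q,C1,F,.006)).round(3) for q in((289.3,265.3),(307.2,239.1),(347.7,289.9))])
  # wrist view now: pointer tip pixel
  c=cam("wrist");print(np.ravel(ang(c,(228,90),C1,F,.006)).round(3))
E
python3 arc.py 28.5 -31.7 2.5 -1.5 -.95 -1.75 .04
```

```text
[array([2.147, 0.053]), array([1.11 , 0.058]), array([-1.644,  0.06 ])]
[2.166 0.054]
[array([2.17 , 0.056]), array([1.16 , 0.058]), array([-1.688,  0.059])]
[2.188 0.057]
20 [0, 0, 0, -0.0034, -0.0037, -0.0015, 5, 0, 0, 0, -0.0045, -0.0047, -0.002, 5, 0, 0, 0, -0.0057, -0.0056, -0.0025, 5, 0, 0, 0, -0.0069, -0.0065, -0.003, 5, 0, 0, 0, -0.0082, -0.0073, -0.0036, 5, 0, 0, 0, -0.0095, -0.0081, -0.0041, 5, 0, 0, 0, -0.0108, -0.0088, -0.0047, 5, 0, 0, 0, -0.0121, -0.0095, -0.0052, 5, 0, 0, 0, -0.0135, -0.0101, -0.0058, 5, 0, 0, 0, -0.0149, -0.0107, -0.0064, 5, 0, 0, 0, -0.0163, -0.0111, -0.007, 5, 0, 0, 0, -0.0177, -0.0116, -0.0076, 5, 0, 0, 0, -0.0191, -0.0119, -0.0082, 5, 0, 0, 0, -0.0206, -0.0122, -0.0087, 5, 0, 0, 0, -0.0221, -0.0125, -0.0093, 5, 0, 0, 0, -0.0235, -0.0127, -0.0099, 5, 0, 0, 0, -0.025, -0.0128, -0.0105, 5, 0, 0, 0, -0.0265, -0.0128, -0.0111, 5, 0, 0, 0, -0.028, -0.0128, -0.0117, 5, 0, 0, 0, -0.0295, -0.0127, -0.0123, 5] end -4.6298422259796865 -40.85943787495748
```

```bash
python3 arc.py 28.5 -31.7 2 -.5 -1.0 -2.2 .06
```

```text
20 [0, 0, 0, -0.006, -0.0044, -0.0026, 5, 0, 0, 0, -0.0078, -0.0058, -0.0034, 5, 0, 0, 0, -0.0097, -0.007, -0.0042, 5, 0, 0, 0, -0.0117, -0.0081, -0.005, 5, 0, 0, 0, -0.0137, -0.009, -0.0059, 5, 0, 0, 0, -0.0158, -0.0098, -0.0067, 5, 0, 0, 0, -0.0179, -0.0105, -0.0076, 5, 0, 0, 0, -0.0201, -0.0111, -0.0085, 5, 0, 0, 0, -0.0223, -0.0115, -0.0094, 5, 0, 0, 0, -0.0245, -0.0117, -0.0103, 5, 0, 0, 0, -0.0267, -0.0119, -0.0112, 5, 0, 0, 0, -0.0289, -0.0118, -0.012, 5, 0, 0, 0, -0.0312, -0.0117, -0.0129, 5, 0, 0, 0, -0.0334, -0.0114, -0.0138, 5, 0, 0, 0, -0.0356, -0.0109, -0.0146, 5, 0, 0, 0, -0.0378, -0.0103, -0.0155, 5, 0, 0, 0, -0.0399, -0.0096, -0.0163, 5, 0, 0, 0, -0.042, -0.0087, -0.0171, 5, 0, 0, 0, -0.044, -0.0077, -0.0178, 5, 0, 0, 0, -0.046, -0.0066, -0.0186, 5] end -21.540044690213833 -32.839856152783604
```

Emit:
arm_command(
  deltas=[0, 0, 0, -0.006, -0.0044, -0.0026, 5, 0, 0, 0, -0.0078, -0.0058, -0.0034, 5, 0, 0, 0, -0.0097, -0.007, -0.0042, 5, 0, 0, 0, -0.0117, -0.0081, -0.005, 5, 0, 0, 0, -0.0137, -0.009, -0.0059, 5, 0, 0, 0, -0.0158, -0.0098, -0.0067, 5, 0, 0, 0, -0.0179, -0.0105, -0.0076, 5, 0, 0, 0, -0.0201, -0.0111, -0.0085, 5, 0, 0, 0, -0.0223, -0.0115, -0.0094, 5, 0, 0, 0, -0.0245, -0.0117, -0.0103, 5, 0, 0, 0, -0.0267, -0.0119, -0.0112, 5, 0, 0, 0, -0.0289, -0.0118, -0.012, 5, 0, 0, 0, -0.0312, -0.0117, -0.0129, 5, 0, 0, 0, -0.0334, -0.0114, -0.0138, 5, 0, 0, 0, -0.0356, -0.0109, -0.0146, 5, 0, 0, 0, -0.0378, -0.0103, -0.0155, 5, 0, 0, 0, -0.0399, -0.0096, -0.0163, 5, 0, 0, 0, -0.042, -0.0087, -0.0171, 5, 0, 0, 0, -0.044, -0.0077, -0.0178, 5, 0, 0, 0, -0.046, -0.0066, -0.0186, 5],
  force=9,
)

```text
clock: 14.05
position: [0.5337, -0.1387, 0.133]
ee_rot: [1.476, 2.407, 0.338]
force: [4.2, -0.3, 1.7]
width: 0.125
gripper_force: 9.0
```

```bash
python3 st.py|sed -n '1p;$p'; python3 arc.py -21.54 -32.84 2 -.5 -2.2 -3.4 .06
```

```text
14.05 J [-0.36   0.39   0.782  2.228 -1.06   0.504  1.727] [ 0.5337 -0.1387  0.133 ]
face coords [-0.022  -0.0328  0.039 ] pegang -2.162 w 0.12548085097572653 9.001574367284775 Fface [ 4.47 -0.78  0.07]
20 [0, 0, 0, -0.0019, 0.0013, -0.0007, 5, 0, 0, 0, -0.0038, 0.0026, -0.0014, 5, 0, 0, 0, -0.0055, 0.0041, -0.002, 5, 0, 0, 0, -0.0072, 0.0057, -0.0026, 5, 0, 0, 0, -0.0088, 0.0074, -0.0032, 5, 0, 0, 0, -0.0103, 0.0092, -0.0037, 5, 0, 0, 0, -0.0117, 0.0111, -0.0041, 5, 0, 0, 0, -0.013, 0.0131, -0.0046, 5, 0, 0, 0, -0.0142, 0.0151, -0.0049, 5, 0, 0, 0, -0.0153, 0.0173, -0.0052, 5, 0, 0, 0, -0.0162, 0.0194, -0.0055, 5, 0, 0, 0, -0.017, 0.0217, -0.0057, 5, 0, 0, 0, -0.0177, 0.024, -0.0059, 5, 0, 0, 0, -0.0183, 0.0263, -0.006, 5, 0, 0, 0, -0.0188, 0.0287, -0.0061, 5, 0, 0, 0, -0.0191, 0.031, -0.0061, 5, 0, 0, 0, -0.0192, 0.0334, -0.0061, 5, 0, 0, 0, -0.0193, 0.0358, -0.006, 5, 0, 0, 0, -0.0192, 0.0382, -0.0058, 5, 0, 0, 0, -0.019, 0.0406, -0.0056, 5] end -36.67192770317844 9.72164408107325
```

Good. Continuing clockwise.

Emit:
arm_command(
  deltas=[0, 0, 0, -0.0019, 0.0013, -0.0007, 5, 0, 0, 0, -0.0038, 0.0026, -0.0014, 5, 0, 0, 0, -0.0055, 0.0041, -0.002, 5, 0, 0, 0, -0.0072, 0.0057, -0.0026, 5, 0, 0, 0, -0.0088, 0.0074, -0.0032, 5, 0, 0, 0, -0.0103, 0.0092, -0.0037, 5, 0, 0, 0, -0.0117, 0.0111, -0.0041, 5, 0, 0, 0, -0.013, 0.0131, -0.0046, 5, 0, 0, 0, -0.0142, 0.0151, -0.0049, 5, 0, 0, 0, -0.0153, 0.0173, -0.0052, 5, 0, 0, 0, -0.0162, 0.0194, -0.0055, 5, 0, 0, 0, -0.017, 0.0217, -0.0057, 5, 0, 0, 0, -0.0177, 0.024, -0.0059, 5, 0, 0, 0, -0.0183, 0.0263, -0.006, 5, 0, 0, 0, -0.0188, 0.0287, -0.0061, 5, 0, 0, 0, -0.0191, 0.031, -0.0061, 5, 0, 0, 0, -0.0192, 0.0334, -0.0061, 5, 0, 0, 0, -0.0193, 0.0358, -0.006, 5, 0, 0, 0, -0.0192, 0.0382, -0.0058, 5, 0, 0, 0, -0.019, 0.0406, -0.0056, 5],
)

```text
clock: 16.15
position: [0.5158, -0.0993, 0.128]
ee_rot: [1.476, 2.404, 0.336]
force: [7.3, -5.1, -0.9]
width: 0.125
gripper_force: 9.0
```

```bash
python3 st.py|sed -n '1p;$p'; python3 arc.py -36.67 9.72 2 -.5 -3.4 -4.36 .06
```

```text
16.15 J [-0.452  0.349  0.773  2.299 -1.08   0.425  1.684] [ 0.5158 -0.0993  0.128 ]
face coords [-0.0361  0.0084  0.0392] pegang 2.912 w 0.1254343225318064 8.998781517148018 Fface [ 5.86 -5.93 -3.27]
16 [0, 0, 0, 0.0004, 0.0024, 0.0003, 5, 0, 0, 0, 0.0008, 0.0047, 0.0006, 5, 0, 0, 0, 0.0015, 0.007, 0.0009, 5, 0, 0, 0, 0.0022, 0.0092, 0.0013, 5, 0, 0, 0, 0.0031, 0.0114, 0.0018, 5, 0, 0, 0, 0.0041, 0.0135, 0.0023, 5, 0, 0, 0, 0.0052, 0.0156, 0.0028, 5, 0, 0, 0, 0.0064, 0.0176, 0.0034, 5, 0, 0, 0, 0.0077, 0.0195, 0.004, 5, 0, 0, 0, 0.0092, 0.0213, 0.0046, 5, 0, 0, 0, 0.0107, 0.023, 0.0053, 5, 0, 0, 0, 0.0124, 0.0246, 0.0061, 5, 0, 0, 0, 0.0141, 0.0261, 0.0068, 5, 0, 0, 0, 0.0159, 0.0275, 0.0076, 5, 0, 0, 0, 0.0178, 0.0287, 0.0084, 5, 0, 0, 0, 0.0197, 0.0299, 0.0092, 5] end -11.805638792332925 37.04203427540431
```

```bash
python3 arc.py -36.67 9.72 3.5 -.5 -3.4 -4.3 .06
```

```text
15 [0, 0, 0, 0.0017, 0.0025, 0.0008, 5, 0, 0, 0, 0.0022, 0.0049, 0.0011, 5, 0, 0, 0, 0.0028, 0.0071, 0.0015, 5, 0, 0, 0, 0.0036, 0.0094, 0.0019, 5, 0, 0, 0, 0.0045, 0.0116, 0.0023, 5, 0, 0, 0, 0.0055, 0.0137, 0.0028, 5, 0, 0, 0, 0.0066, 0.0158, 0.0033, 5, 0, 0, 0, 0.0078, 0.0177, 0.0039, 5, 0, 0, 0, 0.0091, 0.0196, 0.0045, 5, 0, 0, 0, 0.0106, 0.0214, 0.0052, 5, 0, 0, 0, 0.0121, 0.0232, 0.0059, 5, 0, 0, 0, 0.0137, 0.0248, 0.0066, 5, 0, 0, 0, 0.0155, 0.0262, 0.0074, 5, 0, 0, 0, 0.0173, 0.0276, 0.0081, 5, 0, 0, 0, 0.0191, 0.0289, 0.009, 5] end -12.531966883199019 36.146637469978195
```

Emit:
arm_command(
  deltas=[0, 0, 0, 0.0017, 0.0025, 0.0008, 5, 0, 0, 0, 0.0022, 0.0049, 0.0011, 5, 0, 0, 0, 0.0028, 0.0071, 0.0015, 5, 0, 0, 0, 0.0036, 0.0094, 0.0019, 5, 0, 0, 0, 0.0045, 0.0116, 0.0023, 5, 0, 0, 0, 0.0055, 0.0137, 0.0028, 5, 0, 0, 0, 0.0066, 0.0158, 0.0033, 5, 0, 0, 0, 0.0078, 0.0177, 0.0039, 5, 0, 0, 0, 0.0091, 0.0196, 0.0045, 5, 0, 0, 0, 0.0106, 0.0214, 0.0052, 5, 0, 0, 0, 0.0121, 0.0232, 0.0059, 5, 0, 0, 0, 0.0137, 0.0248, 0.0066, 5, 0, 0, 0, 0.0155, 0.0262, 0.0074, 5, 0, 0, 0, 0.0173, 0.0276, 0.0081, 5, 0, 0, 0, 0.0191, 0.0289, 0.009, 5, 0, 0, 0, 0.0191, 0.0289, 0.009, 5],
)

```text
clock: 17.85
position: [0.5321, -0.0672, 0.1353]
ee_rot: [1.476, 2.413, 0.339]
force: [-5.5, 1.3, 0.9]
width: 0.13
gripper_force: 9.0
```

```bash
python3 st.py|sed -n '1p;$p'; python3 - <<'E'
from h import *
a=cv2.imread("pics/last_side.png")[200:330,250:400];t=optics.get_image("top");cv2.imwrite("pics/last_top.png",t)
a=cv2.resize(a,(430,373),interpolation=cv2.INTER_CUBIC);b=cv2.resize(t[165:275,310:420],(370,370),interpolation=cv2.INTER_CUBIC)
cv2.imwrite("pics/m1.png",np.hstack([a[:370],b]))
E
```

```text
17.85 J [-0.564  0.359  0.819  2.271 -1.019  0.438  1.55 ] [ 0.5321 -0.0672  0.1353]
face coords [-0.0148  0.0383  0.0385] pegang 1.94 w 0.1298100153786622 9.000255167484283 Fface [-4.61  1.98  2.77]
```

View pics/m1.png

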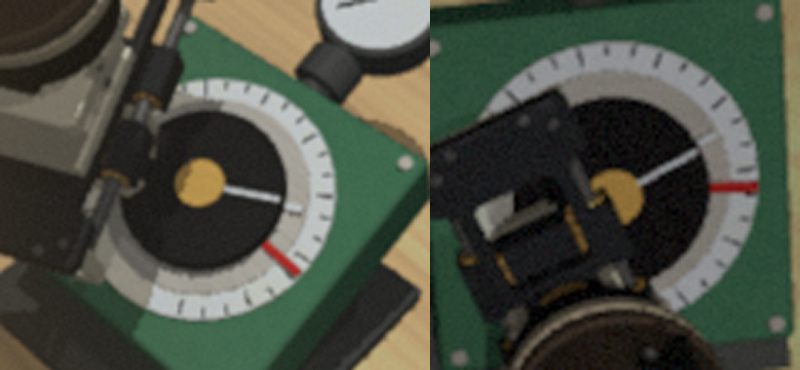

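The side view has the tip at about (354.6,272.9) and the top view has it at (395.3,205.1). It is still short of the red mark in both.

```bash
cat > gap.py <<'E'
from h import *
# polar profile at ring radii r, height h: red angle and pointer(white on black disc) angle
def prof(im,c,C1,h,rs,A):
    P=np.array([[C1+h*N+r*(np.cos(a)*X+np.sin(a)*Y) for a in A] for r in rs]);q=proj(c,P.reshape(-1,3)).astype(np.float32).reshape(len(rs),len(A),2)
    return cv2.remap(im,q[...,0],q[...,1],cv2.INTER_LINEAR).astype(float)
def gap(n,im,du=2.5,dv=-1.0):
    c=cam(n);C1=C+du/1e3*X+dv/1e3*Y;A=np.linspace(-2.1,-.6,600)
    p=prof(im,c,C1,.006,np.linspace(.056,.066,8),A);w=np.clip((p[...,2]-p[...,1]).mean(0)-40,0,None);red=(w*A).sum()/w.sum()
    o=[]
    for r in(.025,.03,.035,.04,.044):
        q=prof(im,c,C1,.0145,[r],A).min(-1)[0];w=np.clip(q-.5*q.max(),0,None)*(abs(A-A[q.argmax()])<.15);o.append((w*A).sum()/w.sum())
    return red,np.array(o)
if __name__=="__main__":
    import sys
    for n in("side","top"):
        im=cv2.imread(f"pics/last_{n}.png") if len(sys.argv)<2 else optics.get_image(n)
        if len(sys.argv)>1: cv2.imwrite(f"pics/last_{n}.png",im)
        r,o=gap(n,im);print(n,"red",r.round(3),"ptr",o.round(3))
E
python3 gap.py; python3 - <<'E'
from h import *
for du,dv in((2.5,-1),(1,0)):
  C1=C+du/1e3*X+dv/1e3*Y
  for n,t in(("side",(354.6,272.9)),("top",(395.3,205.1))):print(n,ang(cam(n),t,C1,F,.006))
E
```

```text
side red -1.681 ptr [-1.155 -1.154 -1.151 -1.153 -1.156]
top red -1.672 ptr [-1.172 -1.173 -1.177 -1.167 -1.164]
side (array([-1.16429313]), array([0.05492348]))
top (array([-1.19549926]), array([0.05631843]))
side (array([-1.14688792]), array([0.05644364]))
top (array([-1.17769711]), array([0.05780781]))
```

```bash
python3 arc.py -12.53 36.15 3.3 -.6 1.978 1.61 .04
```

```text
10 [0, 0, 0, 0.0012, 0.0007, 0.0005, 5, 0, 0, 0, 0.0024, 0.0013, 0.001, 5, 0, 0, 0, 0.0036, 0.0019, 0.0015, 5, 0, 0, 0, 0.0049, 0.0025, 0.0021, 5, 0, 0, 0, 0.0062, 0.003, 0.0026, 5, 0, 0, 0, 0.0075, 0.0035, 0.0031, 5, 0, 0, 0, 0.0088, 0.0039, 0.0037, 5, 0, 0, 0, 0.0101, 0.0042, 0.0042, 5, 0, 0, 0, 0.0114, 0.0045, 0.0047, 5, 0, 0, 0, 0.0128, 0.0048, 0.0053, 5] end 1.7322547290804913 39.369265376855616
```

Emit:
arm_command(
  deltas=[0, 0, 0, 0.0012, 0.0007, 0.0005, 5, 0, 0, 0, 0.0024, 0.0013, 0.001, 5, 0, 0, 0, 0.0036, 0.0019, 0.0015, 5, 0, 0, 0, 0.0049, 0.0025, 0.0021, 5, 0, 0, 0, 0.0062, 0.003, 0.0026, 5, 0, 0, 0, 0.0075, 0.0035, 0.0031, 5, 0, 0, 0, 0.0088, 0.0039, 0.0037, 5, 0, 0, 0, 0.0101, 0.0042, 0.0042, 5, 0, 0, 0, 0.0114, 0.0045, 0.0047, 5, 0, 0, 0, 0.0128, 0.0048, 0.0053, 5, 0, 0, 0, 0.0128, 0.0048, 0.0053, 5, 0, 0, 0, 0.0128, 0.0048, 0.0053, 5],
)

```text
clock: 19.2
position: [0.547, -0.0642, 0.1419]
ee_rot: [1.475, 2.408, 0.338]
force: [-1.2, 5.0, -5.1]
width: 0.128
gripper_force: 9.0
```

```bash
python3 st.py|sed -n '1p;$p'; python3 gap.py new
```

```text
19.2 J [-0.588  0.372  0.841  2.238 -0.994  0.457  1.507] [ 0.547  -0.0642  0.1419]
face coords [0.0017 0.0396 0.039 ] pegang 1.528 w 0.12767401097070774 8.997645378112793 Fface [-2.43  5.11 -4.5 ]
side red -1.681 ptr [-1.603 -1.594 -1.586 -1.581 -1.584]
top red -1.672 ptr [-1.624 -1.612 -1.604 -1.6   -1.59 ]
```

Emit:
arm_command(
  deltas=[0, 0, 0, 0.0007, 0.0001, 0.0003, 5, 0, 0, 0, 0.0014, 0.0001, 0.0006, 5, 0, 0, 0, 0.0019, 0.0001, 0.0008, 5, 0, 0, 0, 0.0019, 0.0001, 0.0008, 5, 0, 0, 0, 0.0019, 0.0001, 0.0008, 5],
)

```text
clock: 19.9
position: [0.5485, -0.0643, 0.1425]
ee_rot: [1.476, 2.408, 0.338]
force: [-1.4, 5.1, -5.1]
width: 0.128
gripper_force: 9.0
```

```bash
python3 st.py|sed -n '1p;$p'; python3 gap.py new;python3 - <<'E'
from h import *
a=cv2.imread("pics/last_side.png")[240:315,305:385];b=cv2.imread("pics/last_top.png")[185:260,345:425]
cv2.imwrite("pics/m2.png",np.hstack([cv2.resize(i,(400,375),interpolation=cv2.INTER_CUBIC) for i in(a,b)]))
E
```

```text
19.9 J [-0.589  0.374  0.844  2.234 -0.991  0.461  1.503] [ 0.5485 -0.0643  0.1425]
face coords [0.0033 0.0393 0.0391] pegang 1.487 w 0.12799364005059685 8.996902406215668 Fface [-2.6   5.25 -4.45]
side red -1.683 ptr [-1.639 -1.634 -1.625 -1.624 -1.621]
top red -1.674 ptr [-1.663 -1.649 -1.643 -1.64  -1.634]
```

View pics/m2.png

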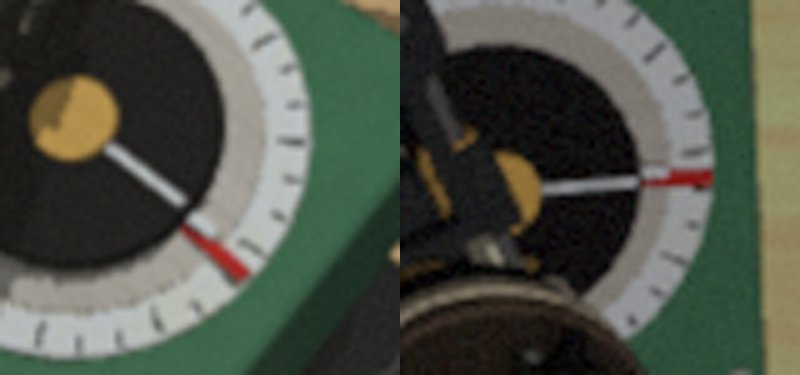

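```bash
python3 - <<'E'
from gap import *
im={n:cv2.imread(f"pics/last_{n}.png") for n in("side","top")};im0={n:cv2.imread(f"pics/{n}0.png") for n in im}
for du in(1.5,3.5):
  for n in im:
    r=gap(n,im0[n],du)[0];o=gap(n,im[n],du)[1];print(du,n,r.round(3),o.round(3),(o[-2:].mean()-r).round(3))
E
```

```text
1.5 side -1.665 [-1.599 -1.601 -1.596 -1.599 -1.598] 0.067
1.5 top -1.655 [-1.623 -1.616 -1.615 -1.615 -1.611] 0.043
3.5 side -1.698 [-1.679 -1.667 -1.654 -1.649 -1.645] 0.05
3.5 top -1.688 [-1.704 -1.682 -1.672 -1.664 -1.657] 0.028
```

Emit:
arm_command(
  deltas=[0, 0, 0, 0.0006, 0, 0.0002, 5, 0, 0, 0, 0.0013, 0, 0.0005, 5, 0, 0, 0, 0.0013, 0, 0.0005, 5, 0, 0, 0, 0.0013, 0, 0.0005, 5],
)

```text
clock: 20.5
position: [0.5499, -0.0643, 0.1431]
ee_rot: [1.476, 2.407, 0.338]
force: [-1.0, 4.5, -5.5]
width: 0.127
gripper_force: 9.0
```

```bash
cat > g2.py <<'E'
from gap import *
im0={n:cv2.imread(f"pics/{n}0.png") for n in("side","top")};rows=[]
for n in im0:
    ims=[optics.get_image(n) for _ in range(3)];im=np.mean(ims,0).astype(np.uint8);cv2.imwrite(f"pics/last_{n}.png",im)
    r=gap(n,im0[n],1.5)[0];o=gap(n,im,1.5)[1];print(n,r.round(3),o.round(3),(o[-2:].mean()-r).round(3))
    # unwrapped ring strip, angle to right, radius down, at tip height
    c=cam(n);C1=C+.0015*X-.001*Y;A=r+np.linspace(.25,-.25,400)
    rows.append(prof(im,c,C1,.006,np.linspace(.045,.075,180),A).astype(np.uint8))
cv2.imwrite("pics/ring.png",np.hstack(rows))
a=A-r
for n,p in zip(im0,rows):
    k=p[60:78].astype(float).mean(0)  # r 55-58
    print(n,"tip bright, r-g:",[(round(a[i],2),int(k[i].min()),int(k[i][2]-k[i][1])) for i in range(80,330,16)])
E
python3 g2.py; python3 st.py|tail -1
```

```text
side -1.665 [-1.634 -1.637 -1.633 -1.633 -1.636] 0.03
top -1.655 [-1.659 -1.658 -1.651 -1.648 -1.649] 0.007
side tip bright, r-g: [(np.float64(0.15), 149, 4), (np.float64(0.13), 150, 4), (np.float64(0.11), 149, 3), (np.float64(0.09), 147, 3), (np.float64(0.07), 140, 8), (np.float64(0.05), 126, 19), (np.float64(0.03), 109, 32), (np.float64(0.01), 90, 48), (np.float64(-0.01), 69, 66), (np.float64(-0.03), 65, 65), (np.float64(-0.05), 89, 35), (np.float64(-0.07), 121, 8), (np.float64(-0.09), 142, 1), (np.float64(-0.11), 150, 2), (np.float64(-0.13), 151, 3), (np.float64(-0.15), 150, 3)]
top tip bright, r-g: [(np.float64(0.15), 126, 2), (np.float64(0.13), 126, 2), (np.float64(0.11), 124, 2), (np.float64(0.09), 117, 6), (np.float64(0.07), 105, 13), (np.float64(0.05), 91, 30), (np.float64(0.03), 84, 43), (np.float64(0.01), 87, 50), (np.float64(-0.01), 77, 54), (np.float64(-0.03), 80, 47), (np.float64(-0.05), 98, 26), (np.float64(-0.07), 114, 11), (np.float64(-0.09), 124, 2), (np.float64(-0.11), 125, 1), (np.float64(-0.13), 126, 1), (np.float64(-0.15), 126, 2)]
face coords [0.0048 0.0391 0.0391] pegang 1.45 w 0.1281019519394421 8.996338248252869 Fface [-3.44  4.88 -5.29]
```

View pics/ring.png

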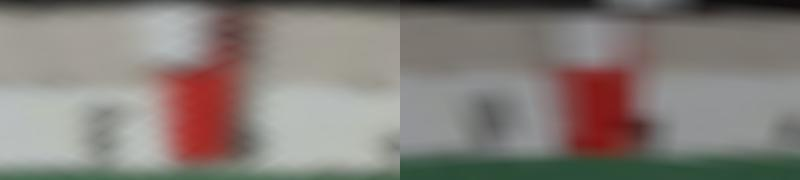

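The ring strips show the white tip on the red bar. It is about 0.03 rad short in the side view (178 against 202) and 0.01 rad short in the top view (590 against 597). One more small nudge, then unload.

Emit:
arm_command(
  deltas=[0, 0, 0, 0.0004, 0, 0.0002, 5, 0, 0, 0, 0.0007, 0, 0.0003, 5, 0, 0, 0, 0.0007, 0, 0.0003, 5, 0, 0, 0, 0.0007, 0, 0.0003, 5],
)

```text
clock: 21.3
position: [0.5506, -0.0644, 0.1434]
ee_rot: [1.476, 2.407, 0.338]
force: [-1.5, 4.4, -5.5]
width: 0.126
gripper_force: 9.0
```

```bash
python3 g2.py|grep -v tip; python3 st.py|tail -1
```

```text
side -1.665 [-1.66  -1.655 -1.654 -1.657 -1.656] 0.009
top -1.655 [-1.677 -1.675 -1.674 -1.668 -1.667] -0.012
face coords [0.0056 0.039  0.0391] pegang 1.429 w 0.1269121894757494 8.996029794216156 Fface [-2.78  5.15 -4.79]
```

Emit:
arm_command(
  deltas=[0, 0, 0, -0.0004, 0.0005, -0.0001, 5, 0, 0, 0, -0.0007, 0.0011, -0.0003, 5, 0, 0, 0, -0.0007, 0.0011, -0.0003, 5],
)

```text
clock: 22.0
position: [0.5505, -0.0642, 0.1434]
ee_rot: [1.476, 2.405, 0.336]
force: [2.5, -0.2, -8.6]
width: 0.131
gripper_force: 9.0
```

```bash
python3 g2.py|grep -v tip; python3 st.py|tail -1
```

```text
side -1.665 [-1.661 -1.655 -1.654 -1.657 -1.656] 0.009
top -1.655 [-1.676 -1.675 -1.673 -1.668 -1.666] -0.012
face coords [0.0053 0.0392 0.0392] pegang 1.436 w 0.12757891086378906 8.993507623672485 Fface [ 0.79 -2.76 -9.93]
```

Emit:
arm_command(
  deltas=[0, 0, 0, 0, 0, 0, 16, 0, 0, 0, 0, 0, 0, 22, 0, 0, 0, 0, 0, 0, 30, 0, 0, 0, 0, 0, 0, 34, 0, 0, 0, 0, 0, 0, 34],
)

```text
clock: 22.9
position: [0.55, -0.0632, 0.1432]
ee_rot: [1.476, 2.407, 0.338]
force: [-0.1, 0.1, 0.1]
width: 0.363
gripper_force: 0.0
```

```bash
python3 g2.py|grep -v tip; python3 st.py|tail -1
```

```text
side -1.665 [-1.656 -1.65  -1.65  -1.654 -1.65 ] 0.013
top -1.655 [-1.674 -1.673 -1.667 -1.665 -1.668] -0.011
face coords [0.0049 0.0402 0.039 ] pegang 1.45 w 0.36808114372733614 0.0 Fface [-0.53  0.38 -0.39]
```

Released cleanly and the knob held its place. Now I'll retract along the knob's axis.

Emit:
arm_command(
  deltas=[0, 0, 0, -0.005, -0.0006, 0.0125, 34, 0, 0, 0, -0.0125, -0.0015, 0.0315, 34, 0, 0, 0, -0.022, -0.0026, 0.0555, 34, 0, 0, 0, -0.033, -0.004, 0.083, 34, 0, 0, 0, -0.044, -0.0052, 0.111, 34, 0, 0, 0, -0.065, 0.04, 0.14, 34, 0, 0, 0, -0.08, 0.08, 0.15, 34, 0, 0, 0, -0.09, 0.12, 0.15, 34, 0, 0, 0, -0.1, 0.16, 0.15, 34, 0, 0, 0, -0.1, 0.18, 0.15, 34, 0, 0, 0, -0.1, 0.18, 0.15, 34, 0, 0, 0, -0.1, 0.18, 0.15, 34],
)

```text
clock: 24.5
position: [0.4494, 0.1213, 0.2942]
ee_rot: [1.468, 2.411, 0.342]
force: [0.7, -0.5, -0.2]
width: 0.373
gripper_force: 0.0
```

```bash
python3 g2.py|grep -v tip; python3 - <<'E'
from h import *
a=cv2.imread("pics/last_side.png")[180:400,220:440];b=cv2.imread("pics/last_top.png")[150:290,290:430]
cv2.imwrite("pics/m3.png",np.hstack([cv2.resize(i,(400,400),interpolation=cv2.INTER_CUBIC) for i in(a,b)]))
E
```

```text
side -1.665 [-1.656 -1.65  -1.65  -1.654 -1.649] 0.013
top -1.655 [-1.675 -1.674 -1.666 -1.664 -1.669] -0.011
```

View pics/m3.png

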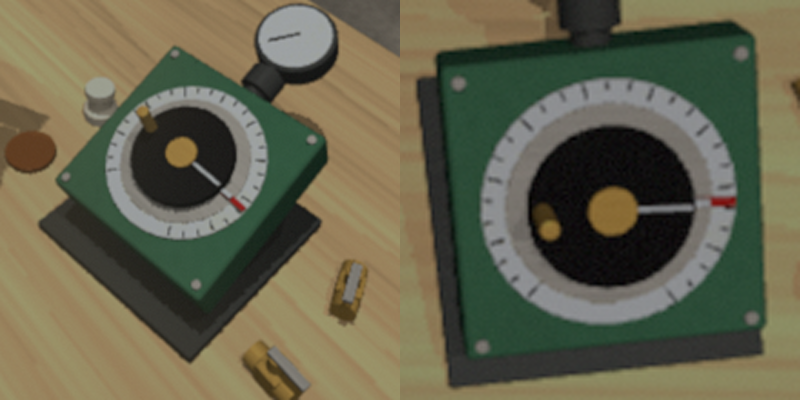

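The pointer ends on the red mark in both views: side crop (238,205) and top crop (718,203). The robot is clear and the loose parts are undisturbed.

```bash
python3 -c "
from cell import arm
print(arm.sign_off())"
```

```text
the job is handed in; nothing more can be done
None
```

The regulator is re-set and handed in: I seated the knob on its stop (brief peak about 18 N, then a steady 11 N or so) and brought it clockwise to the red mark, where the pointer reads within about 0.01 rad in both camera views and the loose parts look undisturbed.

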